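# Clear down the pastry bench

### The arm

A 6-joint arm with a two-finger parallel gripper is mounted at the origin on a cart in front of the work surface, level with it; the furniture and walls round the work are solid. World frame = base frame: x ahead of the robot, y to its left, z up, the work surface at z = 0. Lengths are in m, angles in rad, forces in N, time in s.
With the tool pointing down it reaches from about 0.35 to 0.775 m from the base axis. Payload 7.3 kg.
Tool frame: the origin (TCP) lies midway between the tips of the shut fingers; the grasp point (between the pads) lies 19 mm behind it; y points along the fingers, x is the direction in which the jaws open and shut, and the axes are right-handed (so a half turn about y gives the same grasp; the last joint's range is limited). The gripper opens to 92 mm and grips with 3 to 60 N. Pads are 19 mm wide; open, the fingers measure 130 mm over their backs; the gripper's body (75 mm by 190 mm) begins 47 mm behind the grasp point.
Start: joints at [-0.146, 0.342, 1.524, -0, 1.275, -0.146], TCP at [0.525, 0, 0.227] pointing down, gripper open.
Joint ranges: [-2.53, 2.53], [-0.77, 2.02], [0.04, 2.7], [-1, 4.14], [0.28, 2.66], [-3.11, 3.11]. Speed limits (rad/s): [2.57, 2.57, 3.14, 3.14, 3.14, 3.14].

### API

Orientations are given as a unit quaternion [x, y, z, w].
In Python, from station import env gives the robot as it stands. Calls block until the motion is done:
- env.reach(position, orientation): joint-space move of the TCP to a pose.
- env.move_straight(position, frame=None, max_speed=0.15, stop_force=None): straight line of the TCP; frame=None keeps the orientation; max_speed is the mean speed in m/s. With stop_force (N) it stops when the force on the tool has changed by that much, and returns True; else False.
- env.movej(angles): joint-space move.
- env.set_gripper(opening, newtons=None): opening from 0.0 (shut) to 1.0 (fully open); newtons is the grip in N (None keeps the last); returns when the fingers have stopped.
- env.wait(seconds).
- env.ik(position, orientation): joint angles nearest the present ones, or None.
- env.sense(): the state.
- env.capture(name): name is "scene" or "side" or "wrist"; returns the picture (384x512x3 uint8, red, green, blue); there is no depth.
- env.camera_params(name): a dict with "vfov" (degrees; the focal length in pixels is half the picture's height over the tangent of half this angle, whatever the lens; pixels are square), "cx", "cy" (the principal point, pixels), "dist_coeffs" ([k1, k2, p1, p2, k3] as OpenCV has them; the pictures are not rectified), "position" and "attitude" of the camera in the world. Camera axes: x right, y down, z forward; pixel columns grow to the right and rows downward; lengths in m; the calibration is good to about 2 mm. A picture is of the moment at which its call begins: read the wrist's pose just before it. camera_params takes no time and is no camera call; for the wrist camera it gives the pose at the moment of the call.
A pose or a line that the arm cannot do raises env.PlanningError and nothing moves.
- env.close_job(): hands the job in, once; it reports no verdict.
The state is a dict: "time": time; "joint_pos": joint angles; "qvel": joint speeds; "joint_efforts": joint torques, N m; "ee_pos": TCP position; "tool_rot": TCP orientation; "force": force on the tool from outside, world axes, zero at the start; "ft_torque": the same for the moment, N m; "gripper_width": opening from 0.0 (shut) to 1.0 (fully open).
Only numpy, scipy, OpenCV 4.12 (cv2) and the standard library are available. Lean on these libraries where they do the work, as an engineer would, in place of code of your own. Each camera call takes 0.05 s, during which the arm holds its last target.

### The job

Clear down the bench after baking: stand the two loose spice jars (red lid and yellow lid) upright in the two free wells of the wooden spice block, put both ring cutters flat on the floor of the clear wash pan, side by side and not stacked, and lay the probe thermometer, which must not get wet, flat on the floor of the black tray along its length. Leave the black-lidded jar standing in its well and the tin where it is.

Things in the scene. Friction and masses are not known exactly. Their poses are not given: they have to be found in the camera images.
- red_jar: loose spice jar with a red lid, round, 45 mm diameter, 106 mm tall, about 0.11 kg, standing upright; origin at the centre of its underside, z up. Can be gripped at any height
- yellow_jar: loose spice jar with a yellow lid and clear body, 42 mm wide, 96 mm tall, its glass rounded-square in plan, its lid round (41 mm) and the top 20 mm of it, about 0.11 kg, standing upright; origin at the centre of its underside, z up. Can be gripped at any height
- large_cutter: plain metal ring cutter (open ring), 60 mm outer diameter, 38 mm tall, thin wall, 0.05 kg, lying flat on its rim; grip it across its outside; origin at the centre of its lower rim plane, z up
- small_cutter: plain metal ring cutter (open ring), 48 mm outer diameter, 38 mm tall, thin wall, 0.05 kg, lying flat on its rim; grip it across its outside; origin at the centre of its lower rim plane, z up. It fits into the large one only with 1 mm to spare: do not nest them
- probe: probe thermometer lying flat: white handle with a dark display, and a thin steel stem; 204 mm long, 30 mm wide, 18 mm tall, 0.06 kg. Origin at mid length on its underside, x along its length from handle to stem, z up: the handle, 30 mm wide, spans x -102 to -17 mm, the stem (3.6 mm thick, 6 to 9 mm above the underside) x -17 to 102 mm. Grip the handle across y near x = -40 mm, where it balances well enough
- spice_block: fixed wooden block 88 x 212 x 30 mm with three round wells in a row along its y axis; origin at the centre of its underside, z up. Wells are 60 mm wide and 22 mm deep (floor 8 mm above the origin, mouth at 30 mm, chamfered), centres at x = 0, y = -70, 0 and +70 mm. The black-lidded jar stands in the one at y = +70; the other two are free and either jar may take either
- wash_pan: fixed clear open pan, rim 163 mm (its x) by 177 mm (its y), 65 mm tall, walls slope inward to a flat floor of about 112 x 128 mm with cut corners, 2 mm above the origin; origin at the centre of its underside, z up. The two cutters fit side by side along its y, for example the large one at y = -30 mm and the small one at y = +33 mm
- probe_tray: fixed shallow black tray, 112 mm (its x) by 232 mm (its y, the long side), 14 mm tall with a rounded rim to 17 mm, walls 3 mm, floor 3 mm above the origin; origin at the centre of its underside, z up. The probe lies in it along y, either way round
- black_jar: spice jar with a black lid, 44 mm diameter, 105 mm tall, already standing in the block's well at y = +70 mm; origin at the centre of its underside. Not to be moved
- tin: printed food tin, 75 mm diameter, 58 mm tall, bystander on the right of the bench; origin at the centre of its underside. Not to be moved

How it is judged:
At the end, for the whole second after the job is handed in: Red and yellow jars upright (0.12 rad) on the floors of the two free wells, black jar upright in its own; cutters flat (0.2 rad) on the pan floor, within 10 mm of it, centres 45 mm apart or more; probe flat in the tray along its length (0.35 rad, centred within 20 mm); all five released and at rest ((y of red_jar in the frame of spice_block between -0.082 and -0.058 m or y of red_jar in the frame of spice_block between -0.012 and 0.012 m) and x of red_jar in the frame of spice_block between -0.012 and 0.012 m and z of red_jar in the frame of spice_block between 0.003 and 0.014 m and angle between each of red_jar, yellow_jar, black_jar's own z axis and vertical below 0.12 rad and (y of yellow_jar in the frame of spice_block between -0.082 and -0.058 m or y of yellow_jar in the frame of spice_block between -0.012 and 0.012 m) and x of yellow_jar in the frame of spice_block between -0.012 and 0.012 m and z of yellow_jar in the frame of spice_block between 0.003 and 0.014 m and x of large_cutter in the frame of wash_pan between -0.05 and 0.05 m and y of large_cutter in the frame of wash_pan between -0.055 and 0.055 m and z of large_cutter in the frame of wash_pan between -0.003 and 0.012 m and angle between each of large_cutter, small_cutter's own z axis and vertical below 0.2 rad and x of small_cutter in the frame of wash_pan between -0.05 and 0.05 m and y of small_cutter in the frame of wash_pan between -0.055 and 0.055 m and z of small_cutter in the frame of wash_pan between -0.003 and 0.012 m and horizontal distance between large_cutter and small_cutter above 0.045 m and x of probe in the frame of probe_tray between -0.042 and 0.042 m and y of probe in the frame of probe_tray between -0.02 and 0.02 m and z of probe in the frame of probe_tray between -0.001 and 0.008 m and angle between the x axis of probe and the y axis of probe_tray, either way round below 0.35 rad and angle between probe's own z axis and vertical below 0.1 rad and linear speed of each of red_jar, yellow_jar, large_cutter, small_cutter, probe below 0.02 m/s and y of black_jar in the frame of spice_block between 0.058 and 0.082 m); the robot touches nothing.
It fails at once if the black-lidded jar is knocked, tipped or lifted out of its well (distance of black_jar from where it was at the start of the episode above 0.025 m or angle between black_jar's own z axis and vertical above 0.35 rad).
It fails at once if the tin is moved (distance of tin from where it was at the start of the episode above 0.02 m).
It also fails if it takes over 134 s, if anything falls off the work surface, if the arm or the gripper's body presses on something with over 40 N, if the wrist force passes 120 N, or if a joint passes its speed limit or range.

## Working session

There is one attempt and no reset: what is moved stays moved. The work goes in short steps, each a Python script; the robot and the scene stay as the last script left them, time stands still between calls to the robot, and variables do not carry over. Pictures are saved under pics/ and viewed, and the job is handed in when it is done.

```bash
mkdir -p pics; ls; python3 - <<'E'
from station import env
import cv2
for n in ("scene","side","wrist"):
    p=env.camera_params(n); print(n,p)
    cv2.imwrite(f"pics/{n}0.png",env.capture(n)[:,:,::-1])
s=env.sense();print(s)
E
```

```text
pics
scene {'vfov': 51.12047607828682, 'cx': 252.0777771833462, 'cy': 187.3906596639248, 'dist_coeffs': array([0.02932807, 0.        , 0.        , 0.        , 0.        ]), 'position': array([-0.14072507,  0.55109731,  1.18612401]), 'attitude': array([-0.36585957,  0.86601466, -0.31522934,  0.12959878])}
side {'vfov': 43.59911403898669, 'cx': 258.47337185234016, 'cy': 200.55969782416258, 'dist_coeffs': array([0.06328486, 0.        , 0.        , 0.        , 0.        ]), 'position': array([-0.42880976, -0.43478553,  0.93663216]), 'attitude': array([ 0.73895987, -0.53336589,  0.23548451, -0.33764803])}
wrist {'vfov': 71.73255174856952, 'cx': 250.8980336958586, 'cy': 188.06349710856153, 'dist_coeffs': array([0.00242153, 0.        , 0.        , 0.        , 0.        ]), 'position': array([0.52605549, 0.0829193 , 0.38375559]), 'attitude': array([ 9.88142759e-01, -9.49274304e-06, -4.92530511e-04,  1.53537116e-01])}
{'time': 0.15, 'joint_pos': array([-1.46015924e-01,  3.42524747e-01,  1.52474141e+00, -1.82575748e-05,
        1.27537518e+00, -1.45997804e-01]), 'qvel': array([-0.00019948, -0.00230731, -0.00309558, -0.00054519,  0.00104243,
        0.00057976]), 'joint_efforts': array([ 7.52666965e-04, -4.31470585e+01, -2.44352603e+01,  7.18239485e-02,
        5.38185902e-02, -1.32920518e-04]), 'ee_pos': array([5.24727497e-01, 4.83581354e-05, 2.26243907e-01]), 'tool_rot': array([-7.07058850e-01,  3.72243036e-04,  3.63195239e-04,  7.07154517e-01]), 'force': array([ 0.44666269, -0.25008659,  0.3571245 ]), 'ft_torque': array([ 0.00011503, -0.03982647, -0.04803996]), 'gripper_width': 0.9978845419644433}
```

View pics/scene0.png

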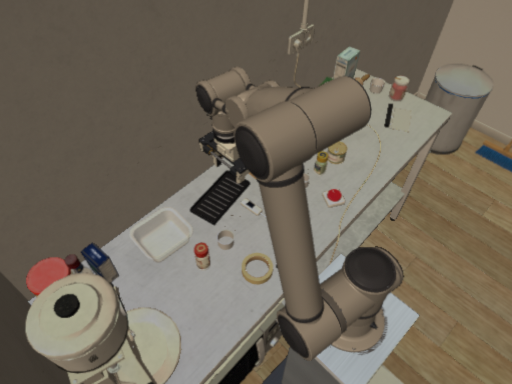

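View pics/side0.png

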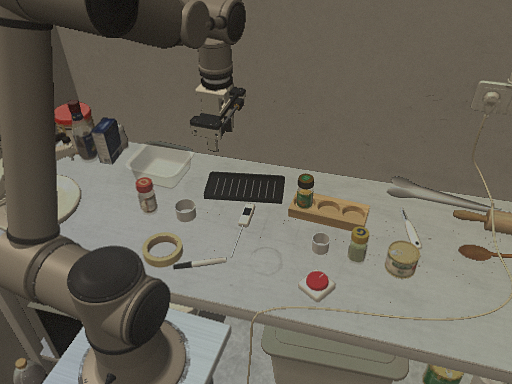

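View pics/wrist0.png

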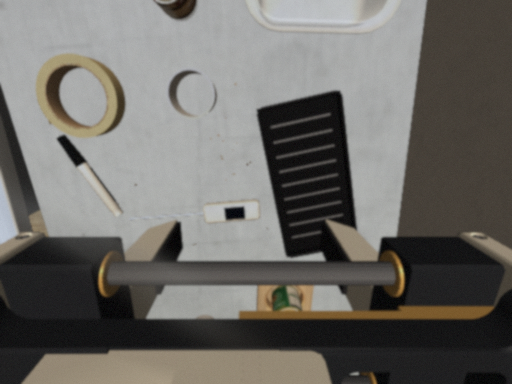

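```bash
cat > h.py <<'E'
import numpy as np, cv2
from scipy.spatial.transform import Rotation as R
def K(p):
    f=192/np.tan(np.radians(p['vfov'])/2); return np.array([[f,0,p['cx']],[0,f,p['cy']],[0,0,1]])
def px2w(p,uv,z):
    uv=np.array(uv,float).reshape(-1,1,2)
    n=cv2.undistortPoints(uv,K(p),p['dist_coeffs'])[:,0]
    d=R.from_quat(p['attitude']).apply(np.c_[n,np.ones(len(n))])
    C=p['position']; return C+d*((z-C[2])/d[:,2])[:,None]
def w2px(p,X):
    Rm=R.from_quat(p['attitude']).as_matrix().T
    r,_=cv2.Rodrigues(Rm); t=-Rm@p['position']
    return cv2.projectPoints(np.array(X,float).reshape(-1,1,3),r,t,K(p),p['dist_coeffs'])[0][:,0]
def crop(src,dst,x0,y0,x1,y1,s):
    im=cv2.imread(src)[y0:y1,x0:x1]
    cv2.imwrite(dst,cv2.resize(im,None,fx=s,fy=s,interpolation=cv2.INTER_CUBIC))
E
python3 - <<'E'
from h import *
crop('pics/side0.png','pics/sA.png',110,130,310,280,4)
crop('pics/side0.png','pics/sB.png',270,160,430,280,5)
crop('pics/wrist0.png','pics/wA.png',140,0,410,260,3)
E
```

```text
(no output)
```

View pics/sA.png

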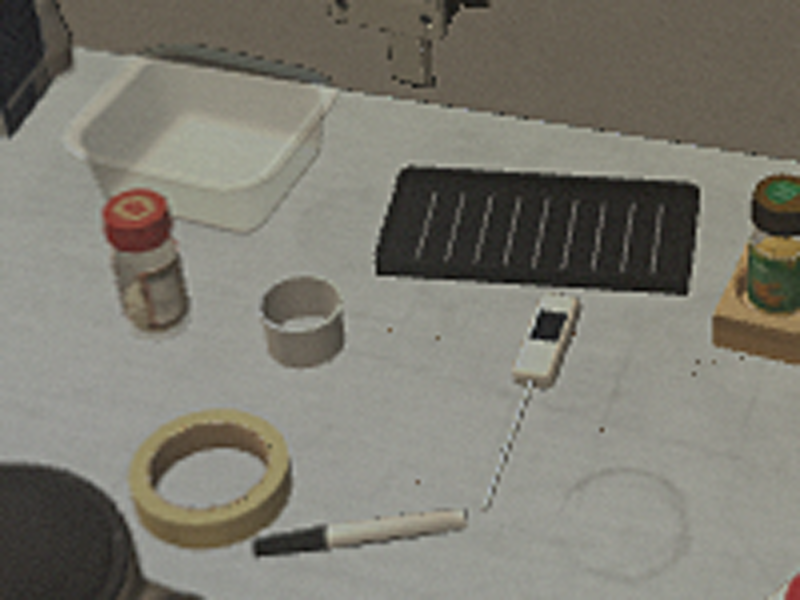

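View pics/sB.png

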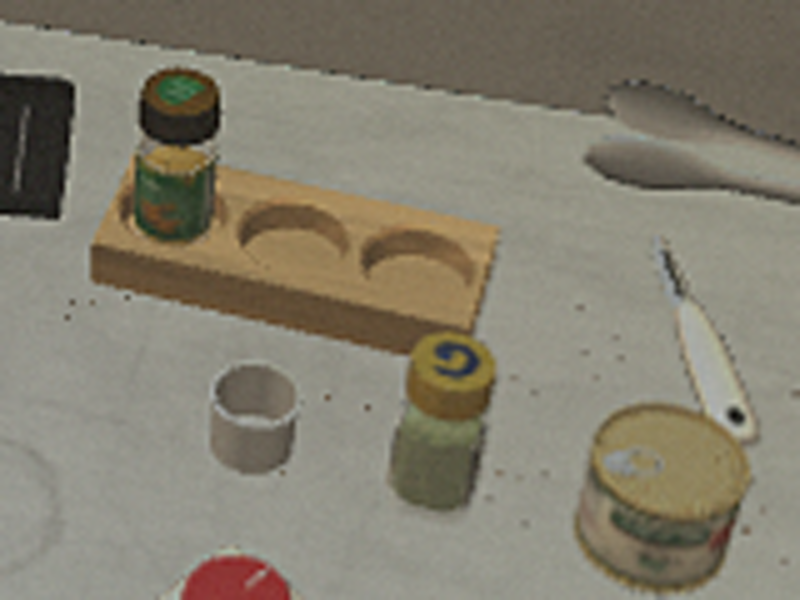

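View pics/wA.png

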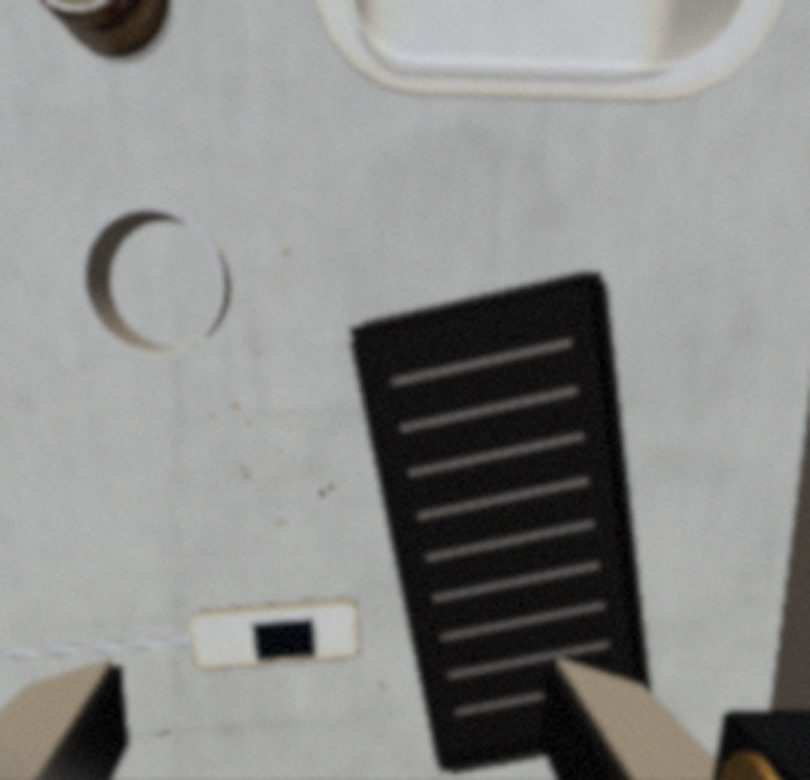

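```bash
cat > m.py <<'E'
from station import env
from h import *
np.set_printoptions(precision=4,suppress=True)
S=env.camera_params('side'); W=env.camera_params('wrist')
A=lambda *l:[(110+x/4-.375,130+y/4-.375) for x,y in l]
B=lambda *l:[(270+x/5-.4,160+y/5-.4) for x,y in l]
w=lambda *l:[(140+x/3-.33,y/3-.33) for x,y in l]
print('Lcut L,R,c',px2w(S,A((262,304),(344,304),(303,303)),.038))
print('Rcut',px2w(S,B((210,394),(297,394),(254,394)),.038))
print('red lid',px2w(S,A((136,206),(104,206),(170,206)),.106))
print('yel lid',px2w(S,B((456,360),(415,360),(496,360)),.096))
print('block corners FL,FR,BR',px2w(S,B((93,247),(474,333),(498,230)),.03))
print('wells',px2w(S,B((294,240),(420,263)),.03))
print('blk lid',px2w(S,B((180,90)),.113))
print('tin',px2w(S,B((671,462)),.058))
print('tray',px2w(S,A((402,167),(698,182),(688,285),(379,268)),.015))
print('handle side top FL,FR / BL,BR',px2w(S,A((515,372),(552,378),(545,293),(578,297)),.018))
print('stem tip',px2w(S,A((485,509)),.0075))
print('pan rim',px2w(S,A((68,130),(243,190),(335,92),(140,58)),.065))
print('--wrist')
print('Lcut rim',px2w(W,w((158,280),(86,280),(232,280)),.038))
print('Lcut base rim',px2w(W,w((168,282)),.0))
print('tray',px2w(W,w((355,328),(600,275),(447,768)),.015))
print('handle',px2w(W,w((192,610),(355,600),(358,655),(200,667)),.018))
print('pan near rim',px2w(W,w((320,0),(400,93),(690,95),(780,0)),.065))
E
python3 m.py
```

```text
Lcut L,R,c [[0.4418 0.1175 0.038 ]
 [0.4595 0.0628 0.038 ]
 [0.4516 0.0906 0.038 ]]
Rcut [[ 0.4356 -0.2765  0.038 ]
 [ 0.4496 -0.3191  0.038 ]
 [ 0.4427 -0.2981  0.038 ]]
red lid [[0.4407 0.2026 0.106 ]
 [0.4339 0.2234 0.106 ]
 [0.4478 0.1804 0.106 ]]
yel lid [[ 0.4397 -0.3953  0.096 ]
 [ 0.4335 -0.3764  0.096 ]
 [ 0.4458 -0.4138  0.096 ]]
block corners FL,FR,BR [[ 0.5342 -0.1855  0.03  ]
 [ 0.5312 -0.3979  0.03  ]
 [ 0.6175 -0.3971  0.03  ]]
wells [[ 0.5743 -0.2908  0.03  ]
 [ 0.5771 -0.3608  0.03  ]]
blk lid [[ 0.5832 -0.2184  0.113 ]]
tin [[ 0.4414 -0.5041  0.058 ]]
tray [[ 0.6427  0.0985  0.015 ]
 [ 0.6953 -0.1266  0.015 ]
 [ 0.5778 -0.1536  0.015 ]
 [ 0.5263  0.0674  0.015 ]]
handle side top FL,FR / BL,BR [[ 0.4513 -0.0672  0.018 ]
 [ 0.4536 -0.0934  0.018 ]
 [ 0.5346 -0.0591  0.018 ]
 [ 0.5378 -0.0831  0.018 ]]
stem tip [[ 0.3362 -0.0891  0.0075]]
pan rim [[0.549  0.3273 0.065 ]
 [0.5239 0.1691 0.065 ]
 [0.6559 0.156  0.065 ]
 [0.6504 0.322  0.065 ]]
--wrist
Lcut rim [[0.454  0.0951 0.038 ]
 [0.4246 0.0951 0.038 ]
 [0.4843 0.0951 0.038 ]]
Lcut base rim [[0.4506 0.0956 0.    ]]
tray [[ 0.5353  0.0759  0.015 ]
 [ 0.6417  0.0979  0.015 ]
 [ 0.5857 -0.1471  0.015 ]]
handle [[ 0.4563 -0.0567  0.018 ]
 [ 0.5362 -0.0515  0.018 ]
 [ 0.5379 -0.0807  0.018 ]
 [ 0.4586 -0.0873  0.018 ]]
pan near rim [[0.5212 0.1844 0.065 ]
 [0.5493 0.1563 0.065 ]
 [0.6517 0.1556 0.065 ]
 [0.6785 0.1842 0.065 ]]
```

```bash
cat >> h.py <<'E'
def Q(yaw=0.): # jaw axis at angle yaw from world x, tool down
    return (R.from_euler('z',yaw)*R.from_quat([-.70710678,0,0,.70710678])).as_quat()
E
python3 - <<'E'
from station import env
from h import *
env.reach([.53,.13,.27],Q()); s=env.sense(); print(s['time'],s['ee_pos'],s['joint_pos'])
import json
p=env.camera_params('wrist'); json.dump({k:np.array(v).tolist() for k,v in p.items()},open('w1.json','w'))
cv2.imwrite('pics/w1.png',env.capture('wrist')[:,:,::-1])
im=cv2.imread('pics/w1.png'); cv2.imwrite('pics/w1b.png',cv2.resize(im,(768,576),interpolation=cv2.INTER_CUBIC))
E
```

```text
0.7583 [0.52974743 0.13027107 0.26970572] [ 1.00907581e-01  3.51278669e-01  1.39047389e+00 -4.99133985e-04
  1.40035138e+00  9.96111810e-02]
```

View pics/w1b.png

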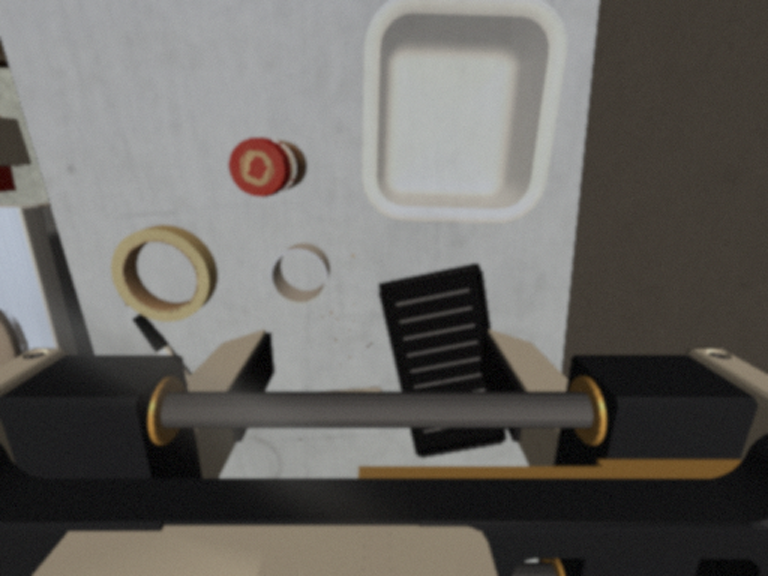

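```bash
python3 - <<'E'
from h import *
import json
np.set_printoptions(precision=4,suppress=True)
p=json.load(open('w1.json')); p={k:np.array(v) for k,v in p.items()}
u=lambda *l:[((x+.5)/1.5-.5,(y+.5)/1.5-.5) for x,y in l]
print('red',px2w(p,u((258,166),(229,166),(288,166)),.106))
print('cut rim',px2w(p,u((301,272),(273,272),(330,272)),.038))
print('pan rim L,R,near,far',px2w(p,u((363,110),(565,60),(460,221),(460,-3)),.065))
print('pan L at two heights',px2w(p,u((365,50),(364,170),(564,50),(551,170)),.065))
print('pan floor',px2w(p,u((384,120),(510,120),(450,197),(450,40)),.002))
print('tray',px2w(p,u((380,285),(478,265),(505,442),(418,456)),.015))
E
```

```text
red [[0.4391 0.2051 0.106 ]
 [0.4167 0.205  0.106 ]
 [0.4623 0.2051 0.106 ]]
cut rim [[0.4541 0.0999 0.038 ]
 [0.4257 0.0998 0.038 ]
 [0.4836 0.0999 0.038 ]]
pan rim L,R,near,far [[0.5195 0.2492 0.065 ]
 [0.6833 0.2867 0.065 ]
 [0.6069 0.1562 0.065 ]
 [0.5955 0.3301 0.065 ]]
pan L at two heights [[0.5215 0.2937 0.065 ]
 [0.5199 0.2008 0.065 ]
 [0.6815 0.2938 0.065 ]
 [0.6836 0.201  0.065 ]]
pan floor [[0.5382 0.2464 0.002 ]
 [0.6631 0.2465 0.002 ]
 [0.6079 0.1715 0.002 ]
 [0.5996 0.3161 0.002 ]]
tray [[ 0.5348  0.0786  0.015 ]
 [ 0.6397  0.1012  0.015 ]
 [ 0.6912 -0.1269  0.015 ]
 [ 0.5836 -0.1483  0.015 ]]
```

```bash
cat >> h.py <<'E'
def pick(env,x,y,z,yaw,opening,N,zup=.25,hover=.06):
    env.set_gripper(opening,10)
    env.reach([x,y,z+hover+.04],Q(yaw))
    hit=env.move_straight([x,y,z],max_speed=.12,stop_force=12)
    env.set_gripper(0.0,N); s=env.sense(); w=s['gripper_width']*92
    env.move_straight([x,y,zup],max_speed=.25)
    s2=env.sense(); print('pick t',s2['time'],'hit',hit,'w mm',w,s2['gripper_width']*92,'at',s['ee_pos'],'F',s2['force'])
def place(env,x,y,z,yaw,opening,zup=.25,hover=.05):
    env.reach([x,y,zup],Q(yaw))
    env.move_straight([x,y,z+.025],max_speed=.15)
    hit=env.move_straight([x,y,z-.004],max_speed=.03,stop_force=4)
    s=env.sense(); env.set_gripper(opening); env.wait(.2)
    env.move_straight([x,y,zup],max_speed=.2)
    print('place t',env.sense()['time'],'hit',hit,s['ee_pos'],s['force'])
E
python3 - <<'E'
from station import env
from h import *
pick(env,.454,.096,.014,0,.87,12)
place(env,.600,.213,.017,0,.76)
cv2.imwrite('pics/w2.png',env.capture('wrist')[:,:,::-1])
cv2.imwrite('pics/s2.png',env.capture('side')[:,:,::-1])
E
```

```text
pick t 4.5667 hit False w mm 59.35277137522084 58.802154434638794 at [0.45406944 0.09602064 0.01430932] F [-0.27450546 -0.04685175 -1.15865279]
place t 9.3583 hit True [0.59998273 0.21355211 0.027127  ] [0.20417796 0.76169785 0.36577029]
```

View pics/w2.png

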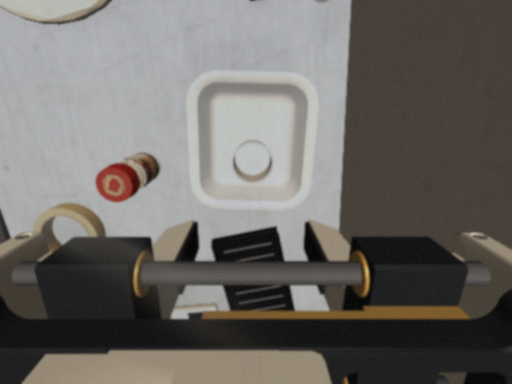

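View pics/s2.png

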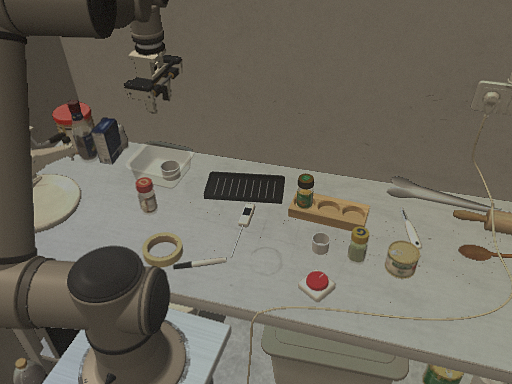

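```bash
python3 - <<'E'
from station import env
from h import *
np.set_printoptions(precision=4,suppress=True)
p=env.camera_params('wrist')
print(env.sense()['force'])
print(px2w(p,[(188,140),(318,140),(253,71),(253,210)],.065))
crop('pics/w2.png','pics/w2b.png',180,60,330,220,5)
E
```

```text
[-0.9353 -0.3611 -0.4322]
[[0.5201 0.2513 0.065 ]
 [0.6858 0.2513 0.065 ]
 [0.6028 0.3322 0.065 ]
 [0.6032 0.1551 0.065 ]]
```

View pics/w2b.png

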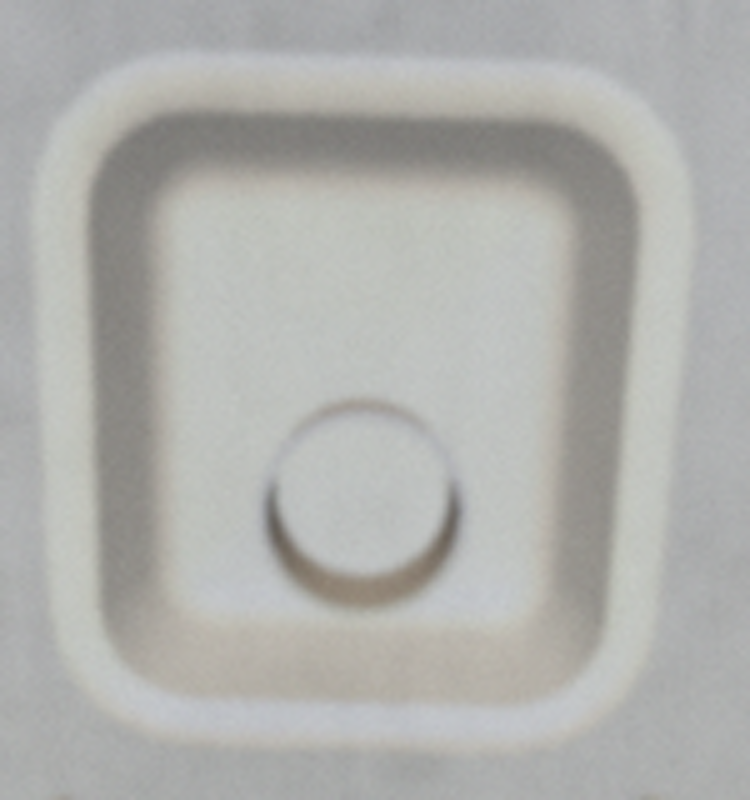

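```bash
python3 - <<'E'
from station import env
from h import *
import json
np.set_printoptions(precision=4,suppress=True)
print(px2w(env.camera_params('wrist'),[(252.8,161)],.04))
env.reach([.53,-.40,.27],Q()); env.wait(.2)
p=env.camera_params('wrist'); json.dump({k:np.array(v).tolist() for k,v in p.items()},open('w3.json','w'))
cv2.imwrite('pics/w3.png',env.capture('wrist')[:,:,::-1])
im=cv2.imread('pics/w3.png'); cv2.imwrite('pics/w3b.png',cv2.resize(im,(768,576),interpolation=cv2.INTER_CUBIC))
s=env.sense();print(s['time'],s['ee_pos'],s['joint_pos'])
E
```

```text
[[0.6029 0.2189 0.04  ]]
11.9167 [ 0.5304 -0.3995  0.27  ] [-0.7609  0.589   1.0061  0.0001  1.5465 -0.7618]
```

View pics/w3b.png

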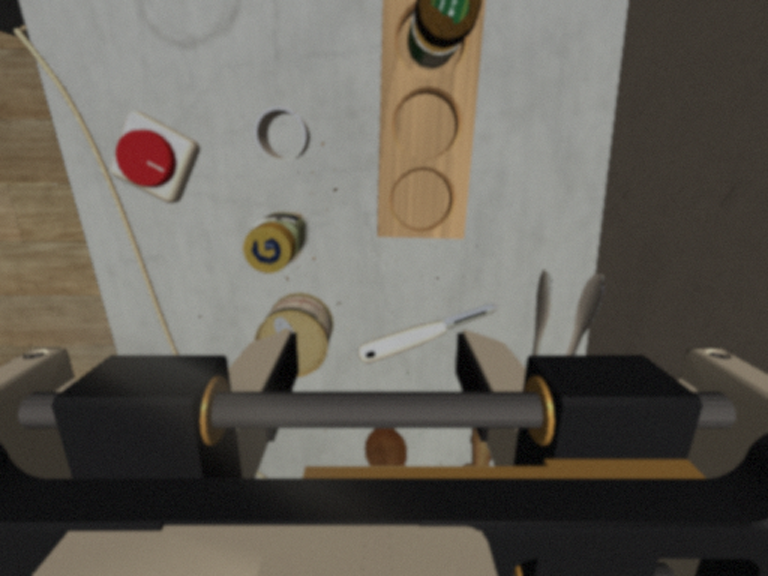

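```bash
python3 - <<'E'
from h import *
import json
np.set_printoptions(precision=4,suppress=True)
p=json.load(open('w3.json')); p={k:np.array(v) for k,v in p.items()}
u=lambda *l:[((x+.5)/1.5-.5,(y+.5)/1.5-.5) for x,y in l]
print('yel',px2w(p,u((269,247),(244,247),(294,247)),.096))
print('cut rim',px2w(p,u((282,134),(257,134),(308,134)),.038))
print('block NL,NR',px2w(p,u((377,238),(465,238)),.03))
print('wells',px2w(p,u((421,198),(392,198),(452,198),(425,122),(393,122),(457,122)),.03))
print('blk lid',px2w(p,u((446,10)),.113))
print('tin',px2w(p,u((294,340)),.058))
E
```

```text
yel [[ 0.4404 -0.3907  0.096 ]
 [ 0.4192 -0.3907  0.096 ]
 [ 0.4616 -0.3907  0.096 ]]
cut rim [[ 0.445  -0.2979  0.038 ]
 [ 0.422  -0.2979  0.038 ]
 [ 0.4688 -0.2978  0.038 ]]
block NL,NR [[ 0.5322 -0.3961  0.03  ]
 [ 0.6213 -0.396   0.03  ]]
wells [[ 0.5754 -0.3562  0.03  ]
 [ 0.5469 -0.3563  0.03  ]
 [ 0.6058 -0.3562  0.03  ]
 [ 0.5766 -0.2869  0.03  ]
 [ 0.5469 -0.2869  0.03  ]
 [ 0.6064 -0.2869  0.03  ]]
blk lid [[ 0.5788 -0.2223  0.113 ]]
tin [[ 0.4476 -0.4961  0.058 ]]
```

```bash
sed -i 's/stop_force=4/stop_force=8/' h.py; python3 - <<'E'
from station import env
from h import *
pick(env,.440,-.392,.066,0,.7,20,zup=.2,hover=.09)
place(env,.576,-.358,.0745,0,.65,zup=.2)
pick(env,.440,.204,.060,0,.72,20,zup=.22,hover=.09)
place(env,.577,-.288,.0685,0,.68,zup=.22)
env.reach([.53,-.40,.27],Q()); env.wait(.2)
cv2.imwrite('pics/w4.png',env.capture('wrist')[:,:,::-1])
cv2.imwrite('pics/s4.png',env.capture('side')[:,:,::-1])
crop('pics/s4.png','pics/s4b.png',270,160,430,280,5)
E
```

```text
pick t 15.2417 hit False w mm 41.61938437342279 41.597574092180196 at [ 0.44008857 -0.39215284  0.06625756] F [-0.20857883  0.35933247 -2.42807528]
place t 19.0 hit True [ 0.57517861 -0.3577863   0.07379515] [-2.48547435  0.60157203  5.34058132]
pick t 23.9667 hit False w mm 44.969813149952365 44.54669494303265 at [0.44011791 0.20405444 0.06025392] F [ 0.1698168  -0.27554257 -0.26542162]
place t 29.2667 hit True [ 0.57549383 -0.28790205  0.06748631] [-2.16088138 -0.15123268  4.98722393]
```

View pics/w4.png

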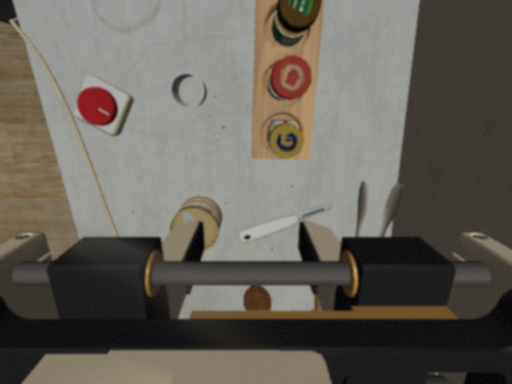

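View pics/s4b.png

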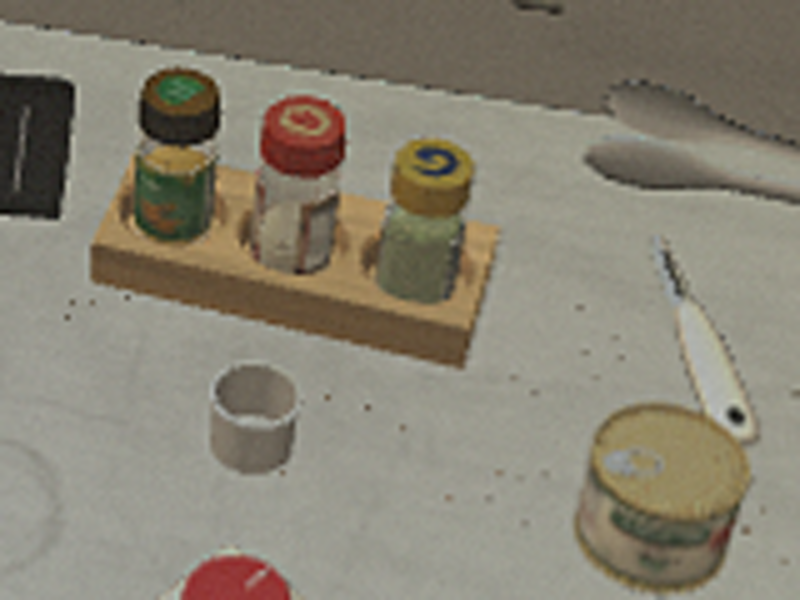

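```bash
python3 - <<'E'
from station import env
from h import *
import json
pick(env,.4445,-.298,.014,0,.75,12,zup=.2)
place(env,.602,.278,.017,0,.64,zup=.22)
cv2.imwrite('pics/w5.png',env.capture('wrist')[:,:,::-1])
env.reach([.45,-.13,.22],Q()); env.wait(.2)
p=env.camera_params('wrist'); json.dump({k:np.array(v).tolist() for k,v in p.items()},open('w6.json','w'))
cv2.imwrite('pics/w6.png',env.capture('wrist')[:,:,::-1])
cv2.imwrite('pics/s6.png',env.capture('side')[:,:,::-1])
crop('pics/s6.png','pics/s6b.png',110,130,310,280,4)
im=cv2.imread('pics/w6.png'); cv2.imwrite('pics/w6b.png',cv2.resize(im,(768,576),interpolation=cv2.INTER_CUBIC))
E
```

```text
pick t 33.7417 hit False w mm 46.70477316725898 46.84097810116127 at [ 0.44459269 -0.29812565  0.01438725] F [ 0.34307992  1.11863169 -0.39050392]
place t 39.8417 hit True [0.60180121 0.27735466 0.01655912] [-0.58655501 -0.83233849  4.24503151]
```

View pics/w5.png

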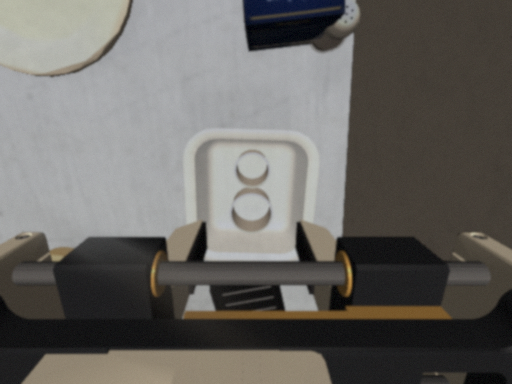

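View pics/w6b.png

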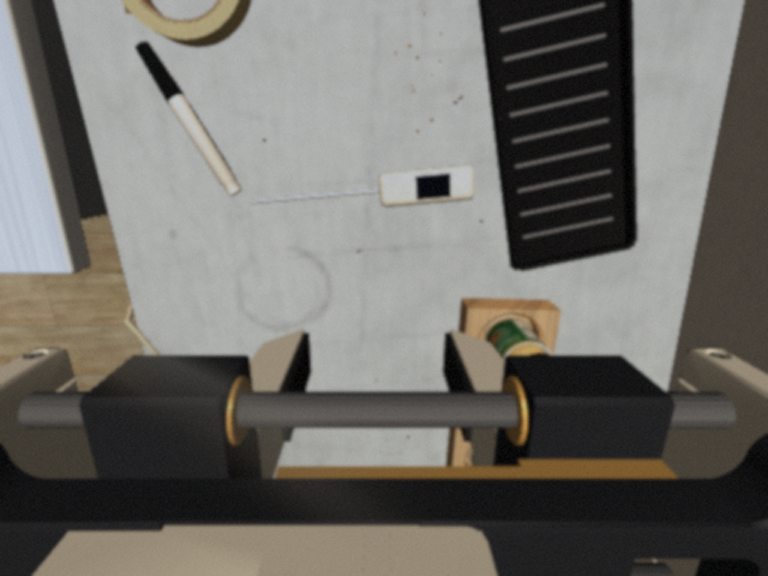

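View pics/s6b.png

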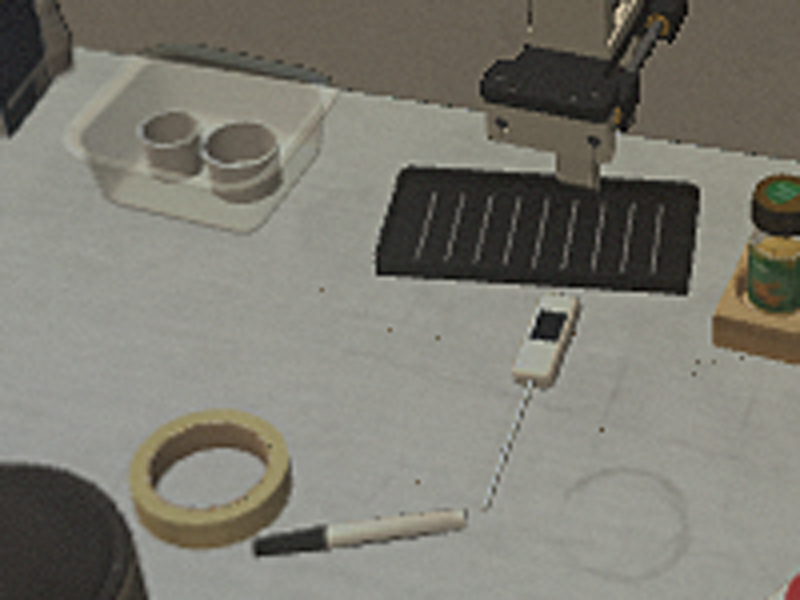

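```bash
python3 - <<'E'
from h import *
from station import env
import json
np.set_printoptions(precision=4,suppress=True)
p=json.load(open('w6.json')); p={k:np.array(v) for k,v in p.items()}
u=lambda *l:[((x+.5)/1.5-.5,(y+.5)/1.5-.5) for x,y in l]
h=px2w(p,u((379,174),(472,167),(474,198),(381,206)),.018);print(h,h.mean(0))
t=px2w(p,u((252,203)),.0075)[0];print('tip',t)
m=(h[1]+h[2])/2; d=(t-m)[:2]; print('len',np.hypot(*d),'yaw',np.arctan2(d[1],d[0]), np.arctan2(*(h[0]+h[3]-h[1]-h[2])[[1,0]]))
S=env.camera_params('side')
A=lambda *l:[(110+x/4-.375,130+y/4-.375) for x,y in l]
print(px2w(S,A((241,149),(171,129)),.04)+[.003,.004,0])
for py in (-1.351,1.79):
  # candidate yaw change
  pass
print(env.sense()['joint_pos'])
print('tray',px2w(p,u((512,269),(634,243)),.015))
E
```

```text
[[ 0.4537 -0.062   0.018 ]
 [ 0.5344 -0.0561  0.018 ]
 [ 0.5381 -0.0825  0.018 ]
 [ 0.4556 -0.0896  0.018 ]] [ 0.4954 -0.0726  0.018 ]
tip [ 0.3375 -0.0883  0.0075]
len 0.19962071126873326 yaw -3.0464086417539376 -3.061919792777655
[[0.5995 0.2146 0.04  ]
 [0.6058 0.2779 0.04  ]]
[-0.4441  0.245   1.6822  0.      1.2146 -0.445 ]
tray [[ 0.5797 -0.1487  0.015 ]
 [ 0.6899 -0.1237  0.015 ]]
```

```bash
python3 - <<'E'
from station import env
from h import *
yp=.09-np.pi/2
print(env.ik([.476,-.0743,.003],Q(yp)),env.ik([.604,.0145,.006],Q(.222)))
pick(env,.476,-.0743,.003,yp,.54,20,zup=.15)
cv2.imwrite('pics/s7.png',env.capture('side')[:,:,::-1])
crop('pics/s7.png','pics/s7b.png',150,100,350,250,4)
E
```

```text
[-3.14099160e-01  5.76636593e-01  1.89371527e+00 -4.44089210e-16
  6.71240791e-01  1.16669717e+00] [-1.02791079e-01  7.25965607e-01  1.53442286e+00 -4.44089210e-16
  8.81204184e-01 -3.24791079e-01]
pick t 45.8333 hit False w mm 29.2253605886834 29.835433695446376 at [ 0.47625289 -0.07439139  0.0034291 ] F [ 0.9204324  -0.54293033 -1.3430017 ]
```

View pics/s7b.png

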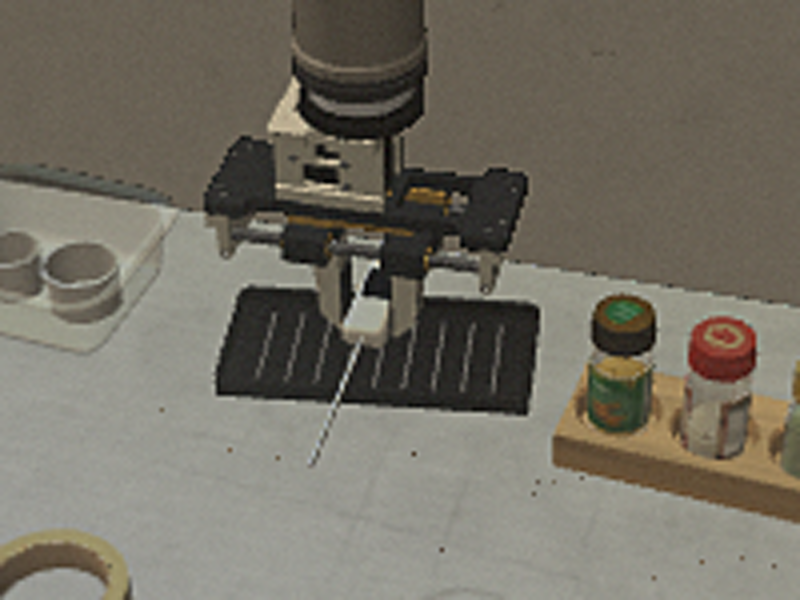

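```bash
python3 - <<'E'
from station import env
from h import *
import json
place(env,.604,.0145,.0065,.222,.5,zup=.16)
env.reach([.56,-.13,.27],Q()); env.wait(.2)
p=env.camera_params('wrist'); json.dump({k:np.array(v).tolist() for k,v in p.items()},open('w8.json','w'))
cv2.imwrite('pics/w8.png',cv2.resize(env.capture('wrist')[:,:,::-1],(768,576),interpolation=cv2.INTER_CUBIC))
cv2.imwrite('pics/s8.png',env.capture('side')[:,:,::-1])
crop('pics/s8.png','pics/s8b.png',120,130,400,280,2.8)
E
```

```text
place t 50.65 hit True [0.6036922  0.01452963 0.00617283] [-0.58919516 -1.1406539   4.71806066]
```

View pics/w8.png

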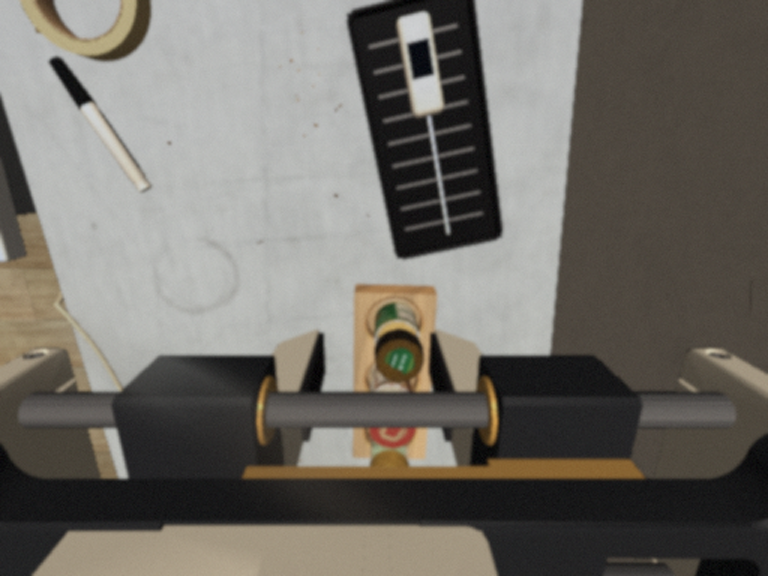

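View pics/s8b.png

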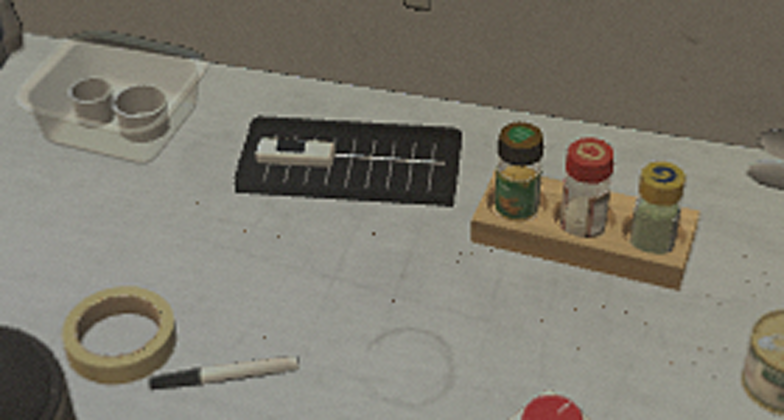

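```bash
python3 - <<'E'
from station import env
from h import *
import json
np.set_printoptions(precision=4,suppress=True)
p={k:np.array(v) for k,v in json.load(open('w8.json')).items()}
u=lambda *l:[((x+.5)/1.5-.5,(y+.5)/1.5-.5) for x,y in l]
a=px2w(p,u((414,12)),.021)[0];b=px2w(p,u((448,235)),.0105)[0]
o=((a+b)/2)[:2]; d=o-[.6125,-.0245]; ty=np.array([-.22,.975]); tx=np.array([.975,.22])
print('probe off x,y',d@tx,d@ty,'len',np.linalg.norm(a-b),'ang',np.arctan2(*(a-b)[[1,0]])-np.pi/2)
S=env.camera_params('side')
s=lambda *l:[(120+x/2.8,130+y/2.8) for x,y in l]
print('red',px2w(S,s((589,147)),.114)+[.002,.004,0],'yel',px2w(S,s((662,173)),.104)+[.002,.004,0])
print(env.sense()['time'])
env.close_job()
E
```

```text
probe off x,y 0.0018945585679878924 -0.0013627695135175588 len 0.20448174327628776 ang 0.21157674617440092
red [[ 0.5837 -0.2833  0.114 ]] yel [[ 0.5787 -0.3555  0.104 ]]
51.725
the job is handed in; nothing more can be done
```

I put all five items in place and handed the job in at 51.7 s of the 134 s allowed. As expected, it gave no verdict.

- **Jars:** the yellow jar stands in the end well (y = −70 mm) and the red jar in the middle one. Both stopped on contact at about the expected floor height. In the last picture they look upright, within about 7 mm of their well centres against the 12 mm allowed. The black jar and the tin look unmoved; I didn't measure either again after the moves.
- **Cutters:** both lie flat on the pan floor, about 63 mm apart and not stacked. The large one was let go about 10 mm early, because the force stop tripped before it reached the floor. Later pictures show it flat and in place.
- **Probe:** it lies flat in the black tray, within about 2 mm of centre and 0.01 rad of the tray's long axis.

The side camera and the wrist camera disagreed by 3–7 mm throughout. I used the wrist camera for placing. The last jar check came from the side camera, with a rough correction added.

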